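Dispense one culture dish onto the warming plate

ROBOT

A 6-joint arm with a two-finger parallel gripper is mounted at the origin on the work surface. World frame = base frame: x ahead of the robot, y to its left, z up, the work surface at z = 0. Lengths are in mm, angles in rad, forces in N, time in s.
With the tool pointing down it reaches from about 275 to 725 mm from the base axis. Payload 15.9 kg.
Tool frame: the origin (TCP) lies midway between the tips of the shut fingers; the grasp point (between the pads) lies 19 mm behind it (robot.hold_point_z is the distance from the TCP to the grasp point, in mm); y points along the fingers, z is the direction in which the jaws open and shut, and the axes are right-handed (so a half turn about y gives the same grasp; the last joint's range is limited). The gripper opens to 85 mm and grips with 20 to 120 N. Pads are 22 mm wide; open, the fingers measure 114 mm over their backs; the gripper's body (76 mm by 85 mm) begins 54 mm behind the grasp point. The pads swing forward as they close: fully open they stand 13 mm farther back than shut.
Start: joints at [1.237, 0.213, -0.034, 1.323, 0, 1.571], TCP at [163.811, 472.389, 192.906] pointing down, gripper open.
Joint ranges: [-2.98, 2.98], [-0.74, 1.72], [-1.14, 1.35], [-2.1, 2.04], [-1.57, 1.44], [-3.14, 3.14]. Speed limits (rad/s): [1.89, 1.89, 2.39, 2.57, 3.14, 3.14].

INTERFACE

Orientations are given as a rotation vector (axis times angle).
In Python, from plant import robot, eyes, hand_in gives the robot as it stands. The module is installed in compiled form; this text tells all that it offers.
- The arm moves only by the tool apply_moves, never from a script. Its argument "series" is a list of rows, each an object with "claw": the gripper's target within -1 to 1 (fully open at 1, half-way at 0, shut at -1); "translation": the shift along the tool's x, y, z in cm, a list of three; "roll": the turn about the tool's y in rad. A call has 1 to 12 rows; each row is the pose to reach, as a shift and turn from the pose commanded when the call began, along the tool's axes at that moment; what a row does not reach only later rows make up. A row lasts 1/10 s, in which the tool goes at most 50 mm and 8.59 degrees, less where a joint would pass 70% of its speed; a pose out of reach is approached as far as the arm can. A call with a gripper value outside its range is refused whole. The fingers move at their own pace and stop on an object; "force" is the grip in N (left out, the last holds). Time passes only in rows, so rows that repeat a pose let the fingers close. It gives the time, the measured TCP pose, the force and the opening at its end, in the units of the state.
- robot.get_obs(): the state, without advancing time (a new reading comes with each control period).
- eyes.capture(name): name is "scene" or "top" or "wrist"; returns the picture (420x560x3 uint8, red, green, blue); there is no depth.
- eyes.camera_model(name): a dict with "mtx" (3x3 intrinsics, pixels), "eye" and "attitude" of the camera in the world. Camera axes: x right, y up, looking along -z (the intrinsics and any distortion apply to the point x, -y, -z); pixel columns grow to the right and rows downward; lengths in mm; the calibration is good to about 2 mm. A picture is of the moment at which its call begins: read the wrist's pose just before it. camera_model takes no time and is no camera call; for the wrist camera it gives the pose at the moment of the call.
- hand_in(): hands the job in, once; it reports no verdict.
The state is a dict: "time_s": time; "q": joint angles; "dq": joint speeds; "tau": joint torques, N m; "tool_pos": TCP position; "orientation": TCP orientation; "ft_force": force on the tool from outside, world axes, zero at the start; "wrist_torque": the same for the moment, N m; "finger_gap": finger opening in mm.
Only numpy, scipy, OpenCV 4.12 (cv2) and the standard library are available. Lean on these libraries where they do the work, as an engineer would, in place of code of your own. Each camera call takes 0.05 s, during which the arm holds its last target. There are 200 camera calls.

TASK

Press the plunger of the dish dispenser all the way down once and let it come back up, so that exactly one culture dish comes out; then push that dish along the bench onto the round warming plate (not the square one), so that it lies wholly on the plate. Use only the fingertips: never lift or tip that dish, leave the other dishes in the dispenser, and do not disturb the other things on the bench. Finish with the robot clear of everything.

Things in the scene. Friction and masses are not known exactly. Their poses are not given: they have to be found in the camera images.
- dispenser: Dish dispenser fixed to the bench: clear square magazine (47 mm square, 36 mm high) of three stacked dishes, its front outer face at x = +23 mm, and behind it a white column (back to x = -95 mm, 56 mm wide, 62 mm high) with a grey round plunger on top. At most 70 mm wide in all. Origin: centre of the magazine, on the bench; x points out of the outlet, away from the plunger; z up.
- outlet (a point): Where the ejected dish comes to lie on the bench: 67 mm in front of the dispenser's origin along its x (give or take 5 mm), about 26 mm clear of the front wall. A full press drives a steel blade that pushes the lowest dish straight out through a 13.5 mm high gate; as the plunger rises the blade goes back and the next dish drops into place, and a second press would eject that too.
- plunger (a joint): Travel of the plunger, m: 0 at rest (up), 0.028 fully down. A return spring pushes it up with 3 N at the top and 7 N at the bottom; beyond that is a hard stop. It drives the blade 2.5 times as far.
- plunger_top (a point): Centre of the top face of the plunger's round cap (34 mm diameter, 8 mm thick), pressed vertically downwards. At x = -55 mm, y = 0 in the dispenser's frame, 102 mm above the bench at rest, 74 mm when fully down; nothing else of the dispenser is higher than 66 mm.
- dish1: The lowest dish of the stack, the one that will come out: lidded white culture dish, a flat disc 35 mm in diameter and 10 mm high, about 15 g. Origin at the centre of its underside, z up. It starts standing on the bench inside the magazine and slides on the bench with friction, stopping at once when no longer pushed.
- dish2: The middle dish of the stack, same kind; stays in the magazine. Origin at the centre of its underside.
- dish3: The top dish of the stack, same kind; stays in the magazine. Origin at the centre of its underside.
- round_plate: Round warming plate, thin matt black sheet 88 mm in diameter, let in flush with the bench (0.6 mm, no step: dishes slide over its edge). It lies to the left or the right of the dispenser's outlet. Origin at its centre.
- square_plate: Square warming plate, 82 mm, same black sheet and also flush; lies on the other side. Not to be used. Origin at its centre.
- jar: Bystander: amber jar, 44 mm diameter, 55 mm high, standing. Origin at the centre of its underside.
- cup: Bystander: white open cup, 50 mm diameter, 50 mm high. Origin at the centre of its underside.
- vial: Bystander: small glass vial, 28 mm diameter, 45 mm high. Origin at the centre of its underside.
- slide_box: Bystander: blue slide box 35 x 85 x 30 mm. Origin at the centre of its underside.
- pen: Bystander: marker pen lying flat, 120 mm long, 9 mm thick. Origin at the centre of its underside.
- timer: Bystander: grey bench timer 55 x 65 x 18 mm lying flat. Origin at the centre of its underside.
Not all that is in view belongs to the job. Leave any pink or red look-alike of the dish3 alone.

How it is judged:
By the outcome, as a careful person would: the job done as asked, in the order asked, and still so for the second after the job is handed in, with the robot touching nothing.
It also fails if it takes over 58 s, if anything falls off the work surface, if the arm or the gripper's body presses on something with over 40 N, if the wrist force passes 120 N, or if a joint passes its speed limit or range.

## Working session

There is one attempt and no reset: what is moved stays moved. The work goes in short steps, Python scripts to look and compute and a tool call to move; the robot and the scene stay as the last step left them, time stands still between calls to the robot, and variables do not carry over. Pictures are saved under pics/ and viewed, about 8 in all and at most 12, crops included, and the job is handed in when it is done.

Besides the shell and the picture viewer there is one more tool, called after "Call:" as name(argument=value, ...), one argument or row to a line, values as JSON. apply_moves: Moves the arm, as the interface text tells. Its arguments: {"type":"object","properties":{"series":{"type":"array","items":{"type":"object","properties":{"claw":{"type":"number"},"translation":{"type":"array","items":{"type":"number"}},"roll":{"type":"number"}}}},"force":{"type":"number"}},"required":["series"]}

```bash
mkdir -p pics; cat > h.py <<'E'
import numpy as np, cv2
from plant import robot, eyes, hand_in
from scipy.spatial.transform import Rotation as R
def cam(n):
    m=eyes.camera_model(n); a=np.array(m['attitude'],float)
    A=a if a.shape==(3,3) else (R.from_rotvec(a).as_matrix() if a.size==3 else None)
    return np.array(m['mtx'],float),np.array(m['eye'],float),A,m
def cast(n,uv,z=0):
    K,e,A,m=cam(n); uv=np.atleast_2d(np.array(uv,float))
    d=np.c_[(uv[:,0]-K[0,2])/K[0,0],-(uv[:,1]-K[1,2])/K[1,1],-np.ones(len(uv))]@A.T
    return e+d*((z-e[2])/d[:,2])[:,None]
def proj(n,p):
    K,e,A,m=cam(n); c=(np.atleast_2d(p)-e)@A
    return np.c_[K[0,0]*c[:,0]/-c[:,2]+K[0,2],K[1,1]*-c[:,1]/-c[:,2]+K[1,2]]
def snap(n,f):
    im=eyes.capture(n); cv2.imwrite('pics/'+f,im[:,:,::-1]); return im
E
python3 - <<'E'
from h import *
for n in('scene','top','wrist'): print(n,eyes.camera_model(n))
o=robot.get_obs();print(o)
print(R.from_rotvec(o['orientation']).as_matrix().round(3))
snap('top','top0.png');snap('scene','scene0.png')
E
```

```text
scene {'mtx': array([[446.92649358,   0.        , 282.7764639 ],
       [  0.        , 446.92649358, 207.85615244],
       [  0.        ,   0.        ,   1.        ]]), 'eye': array([1200.87387462, -156.64366036,  720.8157679 ]), 'attitude': array([0.71655827, 0.49989816, 1.15200617])}
top {'mtx': array([[505.5751341 ,   0.        , 278.57284995],
       [  0.        , 505.5751341 , 212.05685273],
       [  0.        ,   0.        ,   1.        ]]), 'eye': array([ 425.81706655,   97.19074798, 1178.12670614]), 'attitude': array([ 0.09494265, -0.09870503, -1.56783741])}
wrist {'mtx': array([[359.34025663,   0.        , 280.22677015],
       [  0.        , 359.34025663, 209.42568576],
       [  0.        ,   0.        ,   1.        ]]), 'eye': array([ 98.74757393, 493.09615095, 373.26924399]), 'attitude': array([-0.23694354, -0.16878254,  1.22962861])}
{'time_s': 0.0, 'q': array([ 1.23697890e+00,  2.13361945e-01, -3.50393199e-02,  1.32347559e+00,
        2.19438971e-05,  1.57079016e+00]), 'dq': array([-4.02236798e-04, -1.22543392e-04,  9.32822503e-05,  1.94951758e-04,
        2.42857016e-04,  7.73141690e-04]), 'tau': array([ 4.53581451e-03, -6.86148477e+01,  4.87121165e+01,  1.71988882e-02,
        2.47012176e-04, -3.69663144e-05]), 'tool_pos': array([163.69999287, 472.05943303, 192.42112784]), 'orientation': array([-1.55594042,  0.26215144, -0.26183421]), 'ft_force': array([ 0.47575771, -0.72517868, -0.01074222]), 'wrist_torque': array([-0.03798728, -0.01827167,  0.00862444]), 'finger_gap': 85.5111646562197}
[[ 0.945 -0.     0.328]
 [-0.328 -0.001  0.945]
 [-0.    -1.    -0.001]]
```

View pics/top0.png

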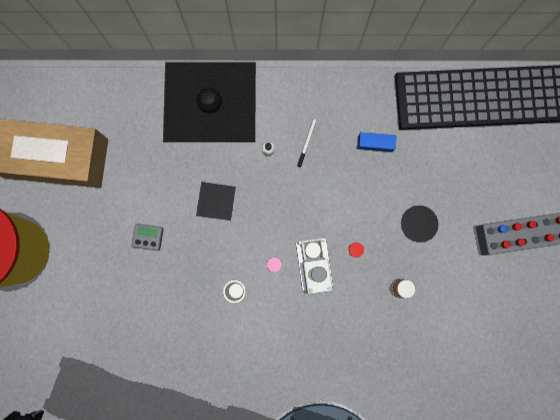

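View pics/scene0.png

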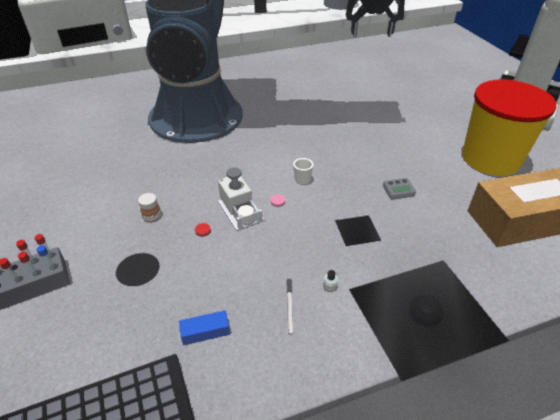

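The top view shows the dispenser at about (314,265) px, with its outlet facing up (+x). The round plate is at (420,223) and the square one at (216,201). The red disc at (356,250) and the pink one at (274,265) are look-alikes to leave alone. Next I measure positions.

```bash
python3 - <<'E'
from h import *
im=cv2.imread('pics/top0.png'); 
hsv=cv2.cvtColor(im,cv2.COLOR_BGR2HSV)
def blobs(m,amin,roi):
    x0,y0,x1,y1=roi; M=np.zeros_like(m);M[y0:y1,x0:x1]=m[y0:y1,x0:x1]
    n,l,s,c=cv2.connectedComponentsWithStats(M)
    return [(c[i].round(1),s[i].tolist()) for i in range(1,n) if s[i,4]>amin]
dark=((hsv[...,2]<60)*255).astype('uint8')
for c,s in blobs(dark,500,(190,150,450,250)): print('dark',c,s,cast('top',c,0)[0].round(1))
red=((hsv[...,1]>100)&(hsv[...,2]>100)).astype('uint8')*255
for c,s in blobs(red,40,(260,230,375,280)): print('red',c,s,cast('top',c,10 )[0].round(1))
pk=((hsv[...,1]>60)&(hsv[...,2]>100)).astype('uint8')*255
for c,s in blobs(pk,40,(260,230,290,280)): print('pink',c,s,cast('top',c,10 )[0].round(1))
for n,uv,z in(('plunger',(319,274),102),('dishtop',(313.5,250),30),('jar',(404,289),55),('cup',(234,291),50)): print(n,cast('top',uv,z)[0].round(1))
cv2.imwrite('pics/c1.png',cv2.resize(im[215:305,265:435],None,fx=4.5,fy=4.5,interpolation=cv2.INTER_CUBIC))
E
```

```text
dark [212.2 198. ] [198, 183, 36, 36, 619] [605.  250.8   0. ]
dark [419.9 223.1] [402, 206, 36, 36, 958] [ 546.1 -236.8    0. ]
red [356.  249.3] [349, 242, 15, 15, 179] [484.1 -84.3  10. ]
pink [273.9 264.3] [267, 257, 15, 15, 179] [449.6 105.1  10. ]
plunger [427.4   9.1 102. ]
dishtop [481.5  15.2  30. ]
jar [ 394.8 -181.3   55. ]
cup [390.1 192.7  50. ]
```

View pics/c1.png

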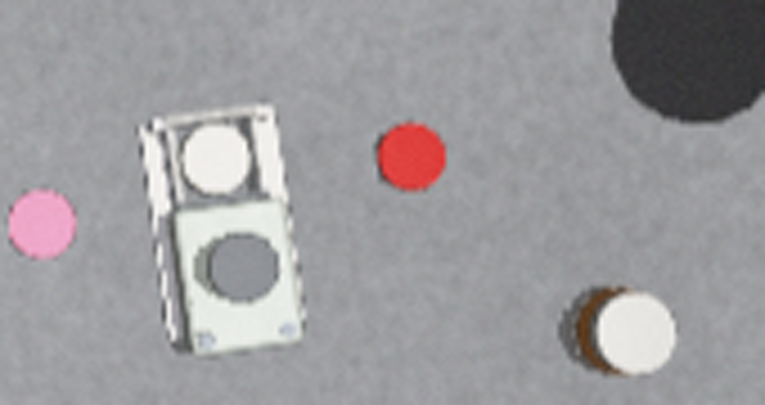

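Plunger is at about (427,9) and the magazine at (481.5,16), 55 mm apart as specified, so yaw is about +8.4°. That predicts the outlet at (548,26) with the round plate at (546,-237), so the push is nearly straight along -y. First I go above the plunger with the fingers shut and the jaw axis on world y.

Call:
apply_moves(
  series=[
    {"translation": [40.1,0,-35.1],"roll": -0.334,"claw": -1},
    {"translation": [40.1,0,-35.1],"roll": -0.334,"claw": -1},
    {"translation": [40.1,0,-35.1],"roll": -0.334,"claw": -1},
    {"translation": [40.1,0,-35.1],"roll": -0.334,"claw": -1},
    {"translation": [40.1,0,-35.1],"roll": -0.334,"claw": -1},
    {"translation": [40.1,0,-35.1],"roll": -0.334,"claw": -1},
    {"translation": [40.1,0,-35.1],"roll": -0.334,"claw": -1},
    {"translation": [40.1,0,-35.1],"roll": -0.334,"claw": -1},
    {"translation": [40.1,0,-35.1],"roll": -0.334,"claw": -1},
    {"translation": [40.1,0,-35.1],"roll": -0.334,"claw": -1},
    {"translation": [40.1,0,-35.1],"roll": -0.334,"claw": -1},
    {"translation": [40.1,0,-35.1],"roll": -0.334,"claw": -1},
  ],
)

```text
time_s: 1.3
tool_pos: [429.0, 5.8, 192.4]
orientation: [-1.572, 0.004, -0.003]
ft_force: [-1.0, -0.4, -0.1]
finger_gap: 0.2
```

```bash
python3 - <<'E'
from h import *
o=robot.get_obs();print(o['tool_pos'].round(1))
im=snap('wrist','w1.png'); print(proj('wrist',[[427,9,102],[481.5,16.5,30],[548,26,0],[427,9,192]]).round(0))
cv2.imwrite('pics/w1b.png',cv2.resize(im,None,fx=1.4,fy=1.4)[:,:,::-1])
g=cv2.cvtColor(im,cv2.COLOR_RGB2HSV);
print(o['orientation'].round(3),R.from_rotvec(o['orientation']).as_matrix().round(3))
E
```

```text
[429.    5.8 192.4]
[[284. 199.]
 [290. 234.]
 [298. 281.]
 [285. 240.]]
[-1.572  0.004 -0.003] [[ 1.    -0.001  0.004]
 [-0.004 -0.001  1.   ]
 [-0.001 -1.    -0.001]]
```

View pics/w1b.png

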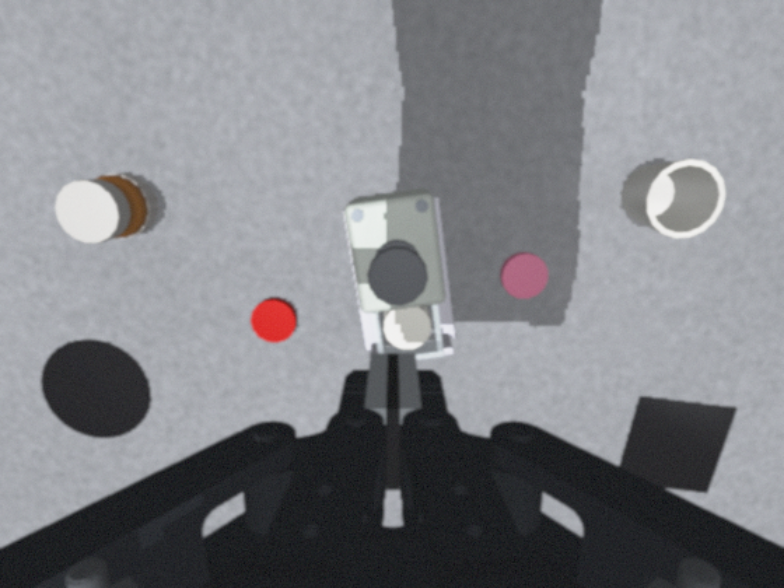

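Plunger cap is at (283.6,194.3) px and the magazine dish at (290.7,233.6) in wrist pixels. I refine both and look again at the plate.

```bash
python3 - <<'E'
from h import *
print(cast('wrist',(283.6,194.3),102),cast('wrist',(290.7,233.6),30),cast('wrist',(96.5/1.4,387.5/1.4),0),cast('wrist',(274/1.4,320/1.4),10))
print(robot.get_obs()['tool_pos'])
E
```

```text
[[422.97892275   9.05472009 102.        ]] [[480.62407298  16.90225235  30.        ]] [[ 542.40538317 -234.22995123    0.        ]] [[481.6982964  -83.71204826  10.        ]]
[427.99867821   7.58488035 192.38128278]
```

Call:
apply_moves(
  series=[
    {"translation": [-0.2,4.0,0],"roll": 0,"claw": -1},
    {"translation": [-0.2,7.5,0],"roll": 0,"claw": -1},
    {"translation": [-0.2,8.5,0],"roll": 0,"claw": -1},
    {"translation": [-0.2,9.0,0],"roll": 0,"claw": -1},
    {"translation": [-0.2,9.5,0],"roll": 0,"claw": -1},
    {"translation": [-0.2,9.8,0],"roll": 0,"claw": -1},
    {"translation": [-0.2,10.1,0],"roll": 0,"claw": -1},
    {"translation": [-0.2,10.1,0],"roll": 0,"claw": -1},
  ],
)

```text
time_s: 2.15
tool_pos: [425.9, 9.4, 92.1]
orientation: [-1.571, -0.0, -0.0]
ft_force: [-0.9, -0.3, 0.6]
finger_gap: -0.1
```

```bash
python3 - <<'E'
from h import *
print(robot.get_obs()['ft_force'],robot.get_obs()['tool_pos'])
a=snap('wrist','w2.png');b=snap('scene','s2.png')
p=proj('scene',[[425,9,80]])[0].astype(int);x,y=p
b=cv2.resize(b[y-70:y+70,x-95:x+95],None,fx=4,fy=4)[:500]
cv2.imwrite('pics/s2b.png',b[:,:,::-1])
print(robot.get_obs()['ft_force'],robot.get_obs()['tool_pos'])
E
```

```text
[-0.94728142 -0.28510148  0.5758753 ] [425.88887997   9.41840064  92.11156055]
[-0.04905564  0.09511665 -0.72948282] [425.86979131   9.38450649  92.21538662]
```

View pics/s2b.png

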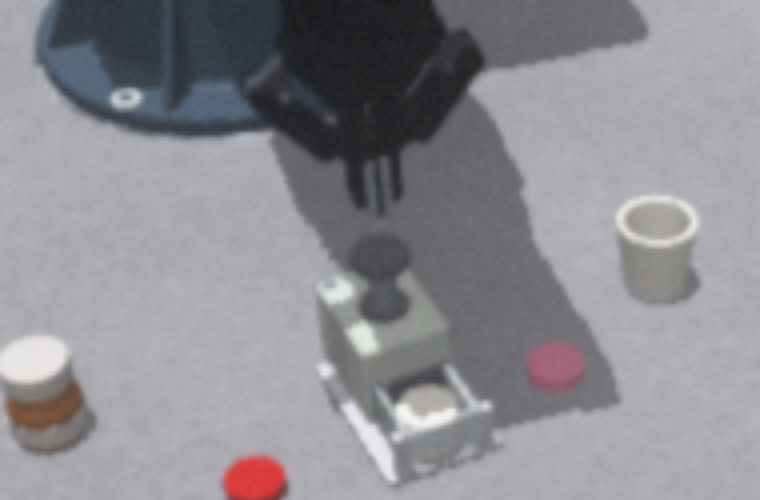

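```bash
python3 - <<'E'
from h import *
x,y=proj('scene',[[425,9,80]])[0].astype(int)
for P in ([425.9,9.4,92.1],[425,9,102],[425,9,74],[427,9,62],[481,16.5,30],[484,-84,10],[450,105,10],[390,193,50],[395,-181,55]): print(P,(proj('scene',[P])[0]-[x-95,y-70])*4)
for P in ([425.9,9.4,92.1],[425,9,102],[425,9,74],[481,16.5,30],[484,-84,10]): print(P,proj('wrist',[P])[0]*1.4)
im=cv2.imread('pics/w2.png');cv2.imwrite('pics/w2b.png',cv2.resize(im,None,fx=1.4,fy=1.4))
E
```

```text
[425.9, 9.4, 92.1] [381.42441835 264.05735513]
[425, 9, 102] [379.04030898 249.35742838]
[425, 9, 74] [382.58800152 288.20628849]
[427, 9, 62] [384.99809483 306.53018508]
[481, 16.5, 30] [427.28413174 405.11125168]
[484, -84, 10] [257.2511901  476.39243717]
[450, 105, 10] [557.01899919 361.85727131]
[390, 193, 50] [658.95167956 220.38415596]
[395, -181, 55] [ 42.75889975 354.98936204]
[425.9, 9.4, 92.1] [395.55722385 338.62284438]
[425, 9, 102] [394.65188493 346.01650206]
[425, 9, 74] [394.30579912 321.11654324]
[481, 16.5, 30] [407.83353879 394.17265341]
[484, -84, 10] [230.85497527 382.64059118]
```

View pics/w2b.png

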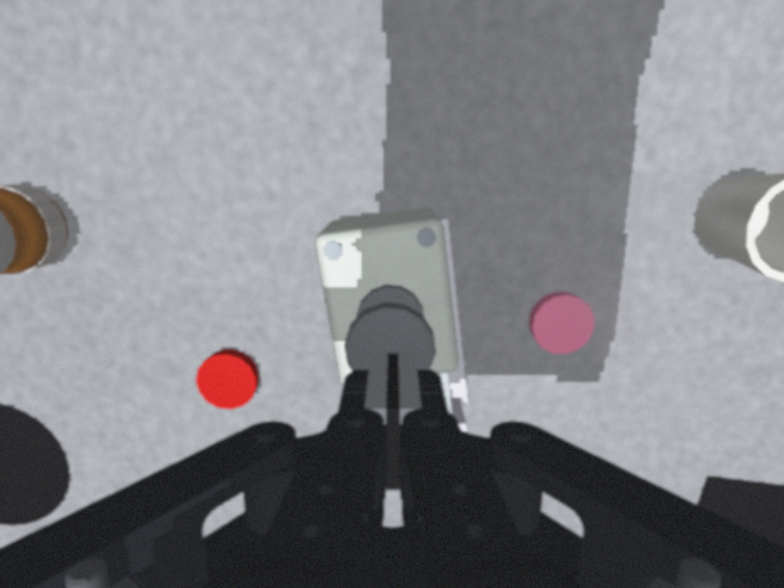

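```bash
python3 - <<'E'
from h import *
T=np.array([425.9,9.4,92.1]); x,y=proj('scene',[[425,9,80]])[0].astype(int)
for h in (0,10,20,30,40):
  print(h,[(proj('wrist',[T+[d,0,h]])[0]*1.4).round().tolist() for d in(-11,0,11)],[((proj('scene',[T+[d,0,h]])[0]-[x-95,y-70])*4).round().tolist() for d in (-11,0,11)])
E
```

```text
0 [[396.0, 311.0], [396.0, 339.0], [395.0, 365.0]] [[376.0, 253.0], [381.0, 264.0], [387.0, 276.0]]
10 [[396.0, 320.0], [396.0, 348.0], [396.0, 376.0]] [[375.0, 239.0], [380.0, 250.0], [385.0, 262.0]]
20 [[396.0, 329.0], [396.0, 359.0], [396.0, 388.0]] [[374.0, 224.0], [379.0, 236.0], [384.0, 247.0]]
30 [[396.0, 340.0], [396.0, 371.0], [396.0, 402.0]] [[372.0, 210.0], [378.0, 221.0], [383.0, 233.0]]
40 [[397.0, 352.0], [396.0, 385.0], [396.0, 417.0]] [[371.0, 195.0], [376.0, 207.0], [382.0, 218.0]]
```

The tips show about 40 mm above the reported TCP in both cameras, and the plunger is still up with no force on the wrist. I descend step by step, watching the force.

Call:
apply_moves(
  series=[
    {"translation": [0,1.0,0],"roll": 0,"claw": -1},
    {"translation": [0,2.0,0],"roll": 0,"claw": -1},
    {"translation": [0,2.4,0],"roll": 0,"claw": -1},
    {"translation": [0,2.4,0],"roll": 0,"claw": -1},
  ],
)

```text
time_s: 2.65
tool_pos: [425.0, 9.4, 67.0]
orientation: [-1.571, 0.001, 0.001]
ft_force: [0.1, -0.2, 0.8]
finger_gap: 0.1
```

Call:
apply_moves(
  series=[
    {"translation": [0,0.4,0],"roll": 0,"claw": -1},
    {"translation": [0,0.8,0],"roll": 0,"claw": -1},
    {"translation": [0,0.8,0],"roll": 0,"claw": -1},
  ],
)

```text
time_s: 2.95
tool_pos: [425.9, 9.4, 59.7]
orientation: [-1.571, -0.0, -0.0]
ft_force: [0.2, 0.0, 2.4]
finger_gap: -0.3
```

Call:
apply_moves(
  series=[
    {"translation": [0,0.4,0],"roll": 0,"claw": -1},
    {"translation": [0,0.8,0],"roll": 0,"claw": -1},
    {"translation": [0,0.8,0],"roll": 0,"claw": -1},
  ],
)

```text
time_s: 3.25
tool_pos: [425.9, 9.4, 51.9]
orientation: [-1.571, -0.0, -0.0]
ft_force: [0.2, -0.4, 3.9]
finger_gap: 0.0
```

```bash
python3 - <<'E'
from h import *
print(robot.get_obs()['ft_force'])
b=snap('scene','s3.png')
x,y=proj('scene',[[425,9,60]])[0].astype(int)
b=cv2.resize(b[y-50:y+50,x-60:x+60],None,fx=5,fy=5)
cv2.imwrite('pics/s3b.png',b[:,:,::-1])
E
```

```text
[ 0.17075146 -0.36341623  3.92270272]
```

View pics/s3b.png

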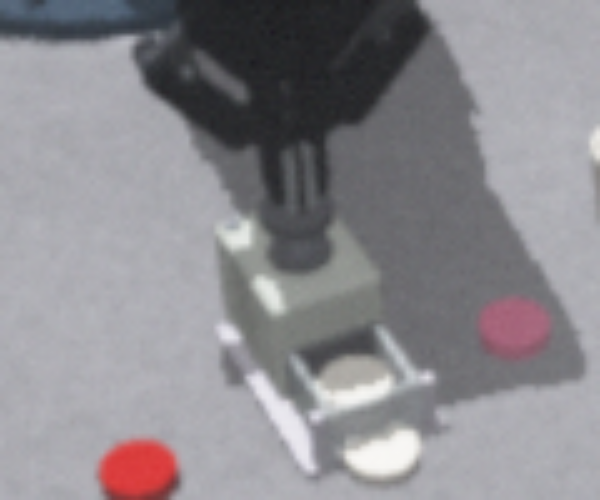

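The press works: the fingers sit on the cap and the dish is partly out of the gate. Continuing to the hard stop, which I expect near reported z = 34.

Call:
apply_moves(
  series=[
    {"translation": [0,0.5,0],"roll": 0,"claw": -1},
    {"translation": [0,1.0,0],"roll": 0,"claw": -1},
    {"translation": [0,1.4,0],"roll": 0,"claw": -1},
    {"translation": [0,1.4,0],"roll": 0,"claw": -1},
  ],
)

```text
time_s: 3.7
tool_pos: [425.9, 9.4, 38.0]
orientation: [-1.571, -0.001, -0.0]
ft_force: [-0.2, -0.4, 6.2]
finger_gap: -0.2
```

Call:
apply_moves(
  series=[
    {"translation": [0,0.2,0],"roll": 0,"claw": -1},
    {"translation": [0,0.2,0],"roll": 0,"claw": -1},
  ],
)

```text
time_s: 3.9
tool_pos: [426.0, 9.4, 36.2]
orientation: [-1.571, -0.001, -0.0]
ft_force: [-0.8, -0.4, 7.3]
finger_gap: -0.5
```

Call:
apply_moves(
  series=[
    {"translation": [0,0.2,0],"roll": 0,"claw": -1},
    {"translation": [0,0.2,0],"roll": 0,"claw": -1},
  ],
)

```text
time_s: 4.1
tool_pos: [426.1, 9.4, 35.4]
orientation: [-1.571, -0.001, -0.001]
ft_force: [-9.1, -0.1, 32.0]
finger_gap: 0.1
```

The hard stop is reached: the force jumped from 7 to 32 N. Now rising straight up.

Call:
apply_moves(
  series=[
    {"translation": [0,-1.5,0],"roll": 0,"claw": -1},
    {"translation": [0,-3,0],"roll": 0,"claw": -1},
    {"translation": [0,-6,0],"roll": 0,"claw": -1},
    {"translation": [0,-10,0],"roll": 0,"claw": 0},
    {"translation": [0,-10,0],"roll": 0,"claw": 0},
    {"translation": [0,-10,0],"roll": 0,"claw": 0},
    {"translation": [0,-10,0],"roll": 0,"claw": 0},
  ],
)

```text
time_s: 4.8
tool_pos: [425.1, 9.3, 133.1]
orientation: [-1.571, 0.001, 0.001]
ft_force: [-0.1, 0.1, -0.3]
finger_gap: 42.9
```

```bash
python3 - <<'E'
from h import *
o=robot.get_obs();print(o['tool_pos'],o['finger_gap'])
im=snap('top','t4.png');w=snap('wrist','w4.png')
a=cv2.resize(im[200:300,260:450],None,fx=4,fy=4); cv2.imwrite('pics/t4b.png',a[:,:,::-1])
m=((im.max(2).astype(int)-im.min(2)<40)&(im.min(2)>175)).astype('uint8')
n,l,s,c=cv2.connectedComponentsWithStats(m)
for i in range(1,n):
  if s[i,4]>40 and 290<c[i][0]<335 and 215<c[i][1]<300: print(c[i],s[i],cast('top',c[i],10)[0])
E
```

```text
[425.09543911   9.34696345 133.12206557] 42.93736162280249
```

View pics/t4b.png

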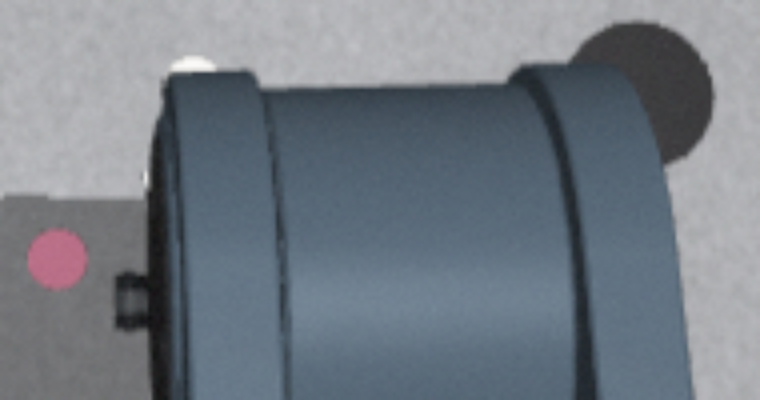

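The arm blocks the top view; only a sliver of the dish shows at about (307,215) px. I use the scene camera instead.

```bash
python3 - <<'E'
from h import *
im=snap('scene','s4.png');p=proj('scene',[[548,26,10]])[0];print(p)
m=((im.min(2)>150)&(im.max(2).astype(int)-im.min(2)<50)).astype('uint8')
for th in(180,200,215):
  m=(im.min(2)>th).astype('uint8'); n,l,s,c=cv2.connectedComponentsWithStats(m)
  for i in range(1,n):
    if s[i,4]>20 and abs(c[i]-p).max()<45: print(th,c[i].round(1),s[i],cast('scene',c[i],7)[0].round(1))
x,y=p.astype(int)
cv2.imwrite('pics/s4b.png',cv2.resize(im[y-80:y+40,x-80:x+80],None,fx=5,fy=5)[:,:,::-1])
E
```

```text
[259.12578145 235.64152531]
180 [230.1 192.8] [226 189  10   9  56] [384.4   3.7   7. ]
180 [256.3 208. ] [252 202  10  10  21] [458.   47.6   7. ]
180 [231.2 218.4] [224 209  14  20  95] [471.8 -16.9   7. ]
180 [243.1 214.8] [237 212  16   7  62] [469.4  12.1   7. ]
180 [258.7 235.4] [250 229  18  13 171] [544.2  26.1   7. ]
200 [229.9 192.9] [226 190   9   7  45] [384.6   3.2   7. ]
200 [231.5 218.6] [225 209  13  20  76] [472.6 -16.5   7. ]
200 [240.7 215. ] [237 212   9   7  34] [468.5   6.7   7. ]
200 [258.6 235.5] [251 230  16  12 151] [544.4  25.8   7. ]
215 [230.  192.8] [227 190   7   7  32] [384.5   3.6   7. ]
215 [231.6 218.8] [225 210  13  19  66] [473.5 -16.4   7. ]
215 [241.  214.5] [239 212   6   5  22] [466.8   7.7   7. ]
215 [258.5 235.5] [251 230  16  12 141] [544.5  25.6   7. ]
```

View pics/s4b.png

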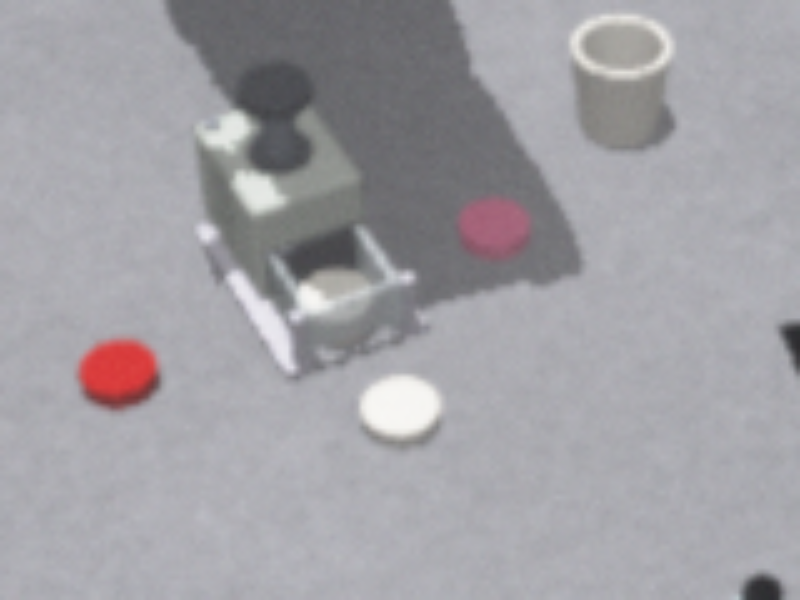

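Exactly one dish came out, at about (546,26), and the plunger is back up. Going above the dish with the fingers straddling it.

Call:
apply_moves(
  series=[
    {"translation": [4,0,0.6],"roll": 0,"claw": 0.4},
    {"translation": [8,0,1.2],"roll": 0,"claw": 0.4},
    {"translation": [12.1,0,1.7],"roll": 0,"claw": 0.4},
    {"translation": [12.1,4,1.7],"roll": 0,"claw": 0.4},
    {"translation": [12.1,8,1.7],"roll": 0,"claw": 0.4},
    {"translation": [12.1,11.5,1.7],"roll": 0,"claw": 0.4},
    {"translation": [12.1,13.4,1.7],"roll": 0,"claw": 0.4},
    {"translation": [12.1,13.4,1.7],"roll": 0,"claw": 0.4},
    {"translation": [12.1,13.4,1.7],"roll": 0,"claw": 0.4},
  ],
)

```text
time_s: 5.85
tool_pos: [546.5, 26.4, 0.1]
orientation: [-1.571, 0.0, 0.001]
ft_force: [-0.0, 0.5, 0.6]
finger_gap: 59.5
```

```bash
python3 - <<'E'
from h import *
o=robot.get_obs();print(o['tool_pos'],o['finger_gap'],o['ft_force'],robot.hold_point_z)
im=snap('wrist','w5.png'); s=snap('scene','s5.png')
x,y=proj('scene',[[548,26,30]])[0].astype(int); c=s[y-50:y+30,x-55:x+55]
a=cv2.resize(im[150:,100:460],None,fx=1.1,fy=1.1); b=cv2.resize(c,(400,297))
b=cv2.copyMakeBorder(b,0,a.shape[0]-b.shape[0],0,0,cv2.BORDER_CONSTANT) if a.shape[0]>=297 else b[:a.shape[0]]
cv2.imwrite('pics/c5.png',np.hstack([a,b])[:,:,::-1]); print(a.shape)
E
```

```text
[5.46513394e+02 2.63843850e+01 1.22695257e-01] 59.51131524054771 [-0.03620188  0.49097909  0.61352679] 18.700000000000003
(297, 396, 3)
```

View pics/c5.png

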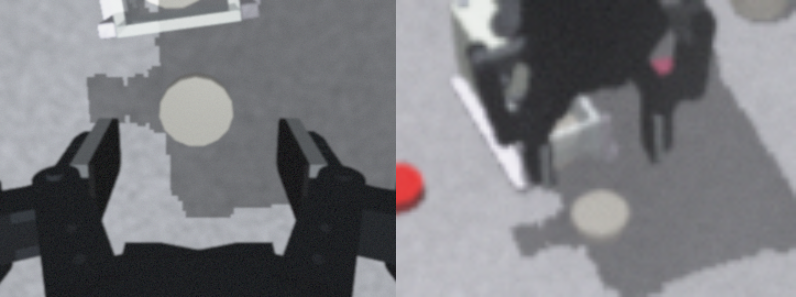

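```bash
python3 - <<'E'
from h import *
print(cast('wrist',(196/1.1+100,111/1.1+150),10)); s=(cast('scene',(258.7,234.8),10)); print(s)
# finger tip bottoms, wrist px -> row of tip corner
for h in (30,40,50): print(h,[(proj('wrist',[[546.5+d,26.4+e,h]])[0]-[100,150])*1.1 for d in(-11,) for e in(-30,30)])
E
```

```text
[[549.14351688  24.17369919  10.        ]]
[[545.25857474  25.89168976  10.        ]]
30 [array([127.8361901 ,  98.60394323]), array([274.52049194,  98.69256832])]
40 [array([123.39828293, 107.76460916]), array([279.36703596, 107.85527732])]
50 [array([118.36048468, 118.16356191]), array([284.86843606, 118.25603467])]
```

The dish is centred between the fingers and the tips are about 50 mm above the reported TCP at this opening. Lowering until the tips are a few mm off the bench.

Call:
apply_moves(
  series=[
    {"translation": [0,2,0],"roll": 0,"claw": 0.4},
    {"translation": [0,3.2,0],"roll": 0,"claw": 0.4},
    {"translation": [0,3.8,0],"roll": 0,"claw": 0.4},
    {"translation": [0,3.8,0],"roll": 0,"claw": 0.4},
  ],
)

```text
time_s: 6.35
tool_pos: [546.3, 26.4, -38.4]
orientation: [-1.571, 0.001, 0.001]
ft_force: [0.1, -0.4, -0.4]
finger_gap: 59.6
```

Call:
apply_moves(
  series=[
    {"translation": [0,0.2,0],"roll": 0,"claw": 0.4},
    {"translation": [0,0.4,0],"roll": 0,"claw": 0.4},
    {"translation": [0,0.4,0],"roll": 0,"claw": 0.4},
  ],
)

```text
time_s: 6.65
tool_pos: [546.8, 26.4, -42.0]
orientation: [-1.571, -0.0, -0.0]
ft_force: [-0.1, -0.1, 0.0]
finger_gap: 59.7
```

Call:
apply_moves(
  series=[
    {"translation": [0,0.1,0],"roll": 0,"claw": 0.4},
    {"translation": [0,0.2,0],"roll": 0,"claw": 0.4},
    {"translation": [0,0.2,0],"roll": 0,"claw": 0.4},
  ],
)

```text
time_s: 6.95
tool_pos: [546.9, 26.4, -43.4]
orientation: [-1.571, -0.001, -0.0]
ft_force: [-4.5, 0.5, 11.9]
finger_gap: 59.7
```

The tips touched the bench at about reported -43. I raise about 3.5 mm and start pushing along -y.

Call:
apply_moves(
  series=[
    {"translation": [0,-0.4,0],"roll": 0,"claw": 0.4},
    {"translation": [0,-0.4,-0.6],"roll": 0,"claw": 0.4},
    {"translation": [0,-0.4,-1.2],"roll": 0,"claw": 0.4},
    {"translation": [0,-0.4,-1.8],"roll": 0,"claw": 0.4},
    {"translation": [0,-0.4,-2.4],"roll": 0,"claw": 0.4},
    {"translation": [0,-0.4,-3.1],"roll": 0,"claw": 0.4},
    {"translation": [0,-0.4,-3.8],"roll": 0,"claw": 0.4},
    {"translation": [0,-0.4,-4.5],"roll": 0,"claw": 0.4},
    {"translation": [0,-0.4,-5.2],"roll": 0,"claw": 0.4},
    {"translation": [0,-0.4,-6],"roll": 0,"claw": 0.4},
    {"translation": [0,-0.4,-6],"roll": 0,"claw": 0.4},
  ],
)

```text
time_s: 8.05
tool_pos: [546.7, -34.6, -40.1]
orientation: [-1.571, 0.001, -0.001]
ft_force: [-0.4, 0.7, 0.9]
finger_gap: 59.7
```

```bash
cat > look.py <<'E'
from h import *
def look(f,view=False):
    o=robot.get_obs();t=o['tool_pos'];print(t.round(1),o['ft_force'].round(1),o['finger_gap'])
    im=snap('wrist',f)
    hsv=cv2.cvtColor(im,cv2.COLOR_RGB2HSV); p=proj('wrist',[[t[0],t[1],10]])[0]; 
    m=((im.min(2)>150)&(hsv[...,1]<40)).astype('uint8')
    # bright relative to bench: disc mask
    n,l,s,c=cv2.connectedComponentsWithStats(m)
    for i in range(1,n):
        if 300<s[i,4]<9000 and abs(c[i]-p).max()<110: print('dish?',c[i].round(1),s[i],cast('wrist',c[i],10)[0].round(1))
    d=(im.max(2)<50).astype('uint8')
    return im
E
python3 - <<'E'
from look import *
im=look('w6.png'); cv2.imwrite('pics/c6.png',im[100:,60:500][:,:,::-1])
E
```

```text
[546.7 -34.6 -40.1] [-0.4  0.7  0.9] 59.716414105776785
dish? [309.2 288.4] [ 267  250   85   77 5046] [547.6 -23.7  10. ]
dish? [213.9 341.5] [ 194  299   43   82 2015] [572.3 -63.3  10. ]
```

View pics/c6.png

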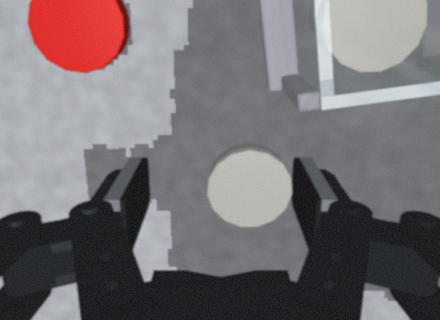

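The dish at (547.6,-23.7) is flush against the +y pad and well centred on it. Continuing.

Call:
apply_moves(
  series=[
    {"translation": [0,0,-0.5],"roll": 0,"claw": 0.4},
    {"translation": [0,0,-1.3],"roll": 0,"claw": 0.4},
    {"translation": [0,0,-2.2],"roll": 0,"claw": 0.4},
    {"translation": [0,0,-3.1],"roll": 0,"claw": 0.4},
    {"translation": [0,0,-4],"roll": 0,"claw": 0.4},
    {"translation": [0,0,-4.9],"roll": 0,"claw": 0.4},
    {"translation": [0,0,-5.8],"roll": 0,"claw": 0.4},
    {"translation": [0,0,-6.7],"roll": 0,"claw": 0.4},
    {"translation": [0,0,-7.6],"roll": 0,"claw": 0.4},
    {"translation": [0,0,-8.5],"roll": 0,"claw": 0.4},
    {"translation": [0,0,-9.4],"roll": 0,"claw": 0.4},
    {"translation": [0,0,-10],"roll": 0,"claw": 0.4},
  ],
)

```text
time_s: 9.3
tool_pos: [546.7, -134.5, -40.1]
orientation: [-1.571, 0.0, -0.0]
ft_force: [0.3, -0.1, -0.8]
finger_gap: 59.8
```

```bash
python3 -c "
from look import *
look('w7.png')"
```

```text
[ 546.7 -134.5  -40.1] [ 0.3 -0.1 -0.8] 59.76000733290537
dish? [310.9 288.4] [ 268  249   86   79 5223] [ 547.6 -123.9   10. ]
dish? [209.1 343.9] [ 194  298   34   83 1413] [ 573.5 -166.3   10. ]
```

Call:
apply_moves(
  series=[
    {"translation": [0,0,-0.6],"roll": 0,"claw": 0.4},
    {"translation": [0,0,-1.6],"roll": 0,"claw": 0.4},
    {"translation": [0,0,-2.6],"roll": 0,"claw": 0.4},
    {"translation": [0,0,-3.6],"roll": 0,"claw": 0.4},
    {"translation": [0,0,-4.6],"roll": 0,"claw": 0.4},
    {"translation": [0,0,-5.6],"roll": 0,"claw": 0.4},
    {"translation": [0,0,-6.6],"roll": 0,"claw": 0.4},
    {"translation": [0,0,-7.6],"roll": 0,"claw": 0.4},
    {"translation": [0,0,-8.6],"roll": 0,"claw": 0.4},
    {"translation": [0,0,-9.6],"roll": 0,"claw": 0.4},
    {"translation": [0,0,-10.6],"roll": 0,"claw": 0.4},
    {"translation": [0,0,-11.2],"roll": 0,"claw": 0.4},
  ],
)

```text
time_s: 10.55
tool_pos: [546.7, -246.6, -40.1]
orientation: [-1.571, 0.0, -0.0]
ft_force: [-0.6, -0.2, 0.0]
finger_gap: 60.1
```

```bash
python3 -c "
from look import *
im=look('w8.png'); cv2.imwrite('pics/c8.png',im[100:,40:520][:,:,::-1])"
```

```text
[ 546.7 -246.6  -40.1] [-0.6 -0.2  0. ] 60.05743557587124
dish? [310.9 287.6] [ 269  248   85   79 5233] [ 547.3 -236.    10. ]
dish? [228.2 359.2] [ 193  325   98   57 1905] [ 581.1 -270.6   10. ]
```

View pics/c8.png

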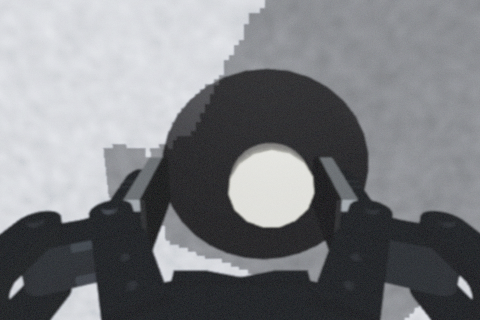

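The dish lies wholly on the round plate with a margin of about 18 mm. I back the pad off and lift clear.

Call:
apply_moves(
  series=[
    {"translation": [0,0,0.6],"roll": 0,"claw": 0.4},
    {"translation": [0,0,0.8],"roll": 0,"claw": 0.4},
    {"translation": [0,-2,0.8],"roll": 0,"claw": 0.4},
    {"translation": [0,-6,0.8],"roll": 0,"claw": 0.4},
    {"translation": [0,-10,0.8],"roll": 0,"claw": 0.4},
    {"translation": [0,-15,0.8],"roll": 0,"claw": 0.4},
    {"translation": [0,-20,0.8],"roll": 0,"claw": 0.4},
    {"translation": [0,-24,0.8],"roll": 0,"claw": 0.4},
    {"translation": [0,-24,0.8],"roll": 0,"claw": 0.4},
  ],
)

```text
time_s: 11.5
tool_pos: [549.0, -237.7, 205.8]
orientation: [-1.574, -0.007, -0.005]
ft_force: [1.6, 0.3, -0.4]
finger_gap: 59.7
```

Call:
apply_moves(
  series=[
    {"translation": [0,0,5],"roll": 0,"claw": 0.4},
    {"translation": [-3,0,10],"roll": 0,"claw": 0.4},
    {"translation": [-6,0,15],"roll": 0,"claw": 0.4},
    {"translation": [-9,0,20],"roll": 0,"claw": 0.4},
    {"translation": [-12,0,25],"roll": 0,"claw": 0.4},
    {"translation": [-15,0,30],"roll": 0,"claw": 0.4},
    {"translation": [-18,0,35],"roll": 0,"claw": 0.4},
    {"translation": [-20,0,40],"roll": 0,"claw": 0.4},
    {"translation": [-20,0,45],"roll": 0,"claw": 0.4},
    {"translation": [-20,0,50],"roll": 0,"claw": 0.4},
    {"translation": [-20,0,55],"roll": 0,"claw": 0.4},
    {"translation": [-20,0,55],"roll": 0,"claw": 0.4},
  ],
)

```text
time_s: 12.7
tool_pos: [345.1, 314.7, 199.7]
orientation: [-1.571, -0.001, 0.001]
ft_force: [1.9, 0.0, 0.3]
finger_gap: 60.0
```

```bash
python3 - <<'E'
from h import *
o=robot.get_obs();print(o['tool_pos'],o['ft_force'],o['dq'].round(3))
im=snap('top','t9.png'); a=cv2.imread('pics/top0.png')[:,:,::-1]
roi=im[195:255,385:455]; m=np.zeros(im.shape[:2],'uint8');m[195:255,385:455]=roi.min(2)>190
n,l,s,c=cv2.connectedComponentsWithStats(m); 
for i in range(1,n):
  if s[i,4]>30: print(c[i],s[i],cast('top',c[i],10)[0])
cv2.imwrite('pics/c9.png',cv2.resize(im[90:310,130:440],None,fx=2.5,fy=2.5)[:,:,::-1])
E
```

```text
[345.14000247 314.66343409 199.66068864] [1.85978169 0.01135564 0.25134982] [ 0.875  0.617  0.704  0.084 -0.003  0.873]
[419.58282209 221.47852761] [413 215  14  14 163] [ 548.8326441  -233.34329795   10.        ]
```

The top camera puts the dish at (549,-233) against the plate centre (546,-237). I let the arm settle, check the bystanders numerically and hand in.

Call:
apply_moves(
  series=[
    {"translation": [0,0,0],"roll": 0,"claw": 0.4},
    {"translation": [0,0,0],"roll": 0,"claw": 0.4},
    {"translation": [0,0,0],"roll": 0,"claw": 0.4},
    {"translation": [0,0,0],"roll": 0,"claw": 0.4},
    {"translation": [0,0,0],"roll": 0,"claw": 0.4},
  ],
)

```text
time_s: 13.25
tool_pos: [346.9, 311.6, 200.1]
orientation: [-1.571, 0.001, -0.001]
ft_force: [-0.8, -0.2, -1.0]
finger_gap: 59.4
```

```bash
python3 - <<'E'
from h import *
o=robot.get_obs();print(o['tool_pos'],o['ft_force'],abs(o['dq']).max())
for n in('top','scene'):
  im=snap(n,n+'10.png').astype(int); a=cv2.imread('pics/%s0.png'%n)[:,:,::-1].astype(int)
  for nm,P in dict(red=[484,-84,10],pink=[450,105,10],jar=[395,-181,30],cup=[390,193,30],plunger=[425,9,100],mag=[481,16,25],plate=[546,-237,5],square=[610,240,0]).items():
    x,y=proj(n,[P])[0].astype(int); d=abs(im-a)[y-11:y+12,x-11:x+12].max(2); print(n,nm,(d>60).sum())
  for nm,(x,y) in dict(vial=(268,148),pen=(307,143),box=(377,142),timer=(147,237)).items():
    if n=='top': print(nm,(abs(im-a)[y-14:y+15,x-14:x+15].max(2)>60).sum())
hand_in()
E
```

```text
[346.87217393 311.63151755 200.11164063] [-0.78537162 -0.19678859 -1.00083862] 0.00640128469854428
top red 0
top pink 0
top jar 0
top cup 0
top plunger 0
top mag 12
top plate 189
top square 0
vial 0
pen 0
box 0
timer 0
scene red 0
scene pink 0
scene jar 0
scene cup 0
scene plunger 0
scene mag 56
scene plate 223
scene square 0
the job is handed in; nothing more can be done
```

I pressed the plunger once to its hard stop and let it come back up, and one dish came out. I then pushed that dish along the bench with one fingertip onto the round plate. The job is handed in at about 13 s, with no verdict reported.

- **Dish:** the last top view puts it at (549, -233) mm and the plate centre at (546, -237). It lies wholly on the plate, with roughly 20 mm to spare by that camera and 18 mm by the wrist camera.
- **Other things:** in before-and-after pictures, the plunger cap, jar, cup, vial, pen, slide box, timer and both look-alike dishes are unchanged. Only the magazine, which now holds one dish fewer, and the round plate differ. The robot is about 200 mm up, still and touching nothing.
- **Disagreements:**
  - The real fingertips sat about 40–45 mm above the reported TCP, depending on the opening. I set heights from contact force instead.
  - The tips touched the bare bench lightly once, at about 12 N.
  - The cameras disagreed by 2–4 mm in places.
  - I had used all 12 picture views, so the last check was by numbers only.

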